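Raise the copy-stand camera to its second stop and hold it there

ROBOT

A 6-joint arm with a two-finger parallel gripper is mounted at the origin on the work surface; the furniture and walls round the work are solid. World frame = base frame: x ahead of the robot, y to its left, z up, the work surface at z = 0. Lengths are in m, angles in rad, forces in N, time in s.
With the tool pointing down it reaches from about 0.35 to 0.8 m from the base axis. Payload 7.3 kg.
Tool frame: the origin (TCP) lies midway between the tips of the shut fingers; the grasp point (between the pads) lies 19 mm behind it; z points along the fingers, y is the line along which they close (so a half turn about z gives the same grasp; the last joint's range is limited). The gripper opens to 85 mm and grips with 20 to 120 N. Pads are 22 mm wide; open, the fingers measure 114 mm over their backs; the gripper's body (76 mm by 85 mm) begins 54 mm behind the grasp point. The pads swing forward as they close: fully open they stand 13 mm farther back than shut.
Start: joints at [1.167, 0.342, 1.524, -0, 1.275, -0.146], TCP at [0.134, 0.508, 0.231] pointing down, gripper open.
Joint ranges: [-2.53, 2.53], [-0.77, 2.02], [0.04, 2.7], [-1, 4.14], [0.28, 2.66], [-3.11, 3.11]. Speed limits (rad/s): [2.57, 2.57, 3.14, 3.14, 3.14, 3.14].

INTERFACE

Orientations are given as a unit quaternion [w, x, y, z].
In Python, from workcell import r gives the robot as it stands.
- The arm moves only by the tool send_rows, never from a script. Its argument "series" is one flat list of numbers, 7 for each row, row after row: the shift along the tool's x, y, z in cm, then the turn, a rotation vector about the tool's x, y, z in rad, then the closure, from 0 (fully open) to 1 (shut). A call has 1 to 12 rows; each row shifts and turns the commanded pose from where the row before left it, along the tool's axes as they then stand; what a row does not reach is not made up. A row lasts 1/12 s, in which the tool goes at most 41.7 mm and 7.16 degrees, less where a joint would pass 70% of its speed; a pose out of reach is approached as far as the arm can. A call is refused whole if a number of a shift passes 4.17 or a number of a turn 0.125, either way. A call with a gripper value outside its range is refused whole. The fingers move at their own pace and stop on an object; "force" is the grip in N (left out, the last holds). Time passes only in rows, so rows that do not move let the fingers close. It gives the time, the measured TCP pose, the force, the opening and the grip force at its end, in the units of the state.
- r.observe(): the state, without advancing time (a new reading comes with each control period).
- r.camera(name): name is "scene" or "top" or "wrist"; returns a dict with "pixels" (384x512x3 uint8, red, green, blue), "fx", "fy", "cx", "cy" (pixels), "dist" ([k1, k2, p1, p2, k3] as OpenCV has them; the pictures are not rectified), "extrinsics" (4x4, takes a point from world to camera coordinates). Camera axes: x right, y down, z forward; pixel columns grow to the right and rows downward; lengths in m; the calibration is good to about 2 mm. A picture is of the moment at which its call begins. There is no depth.
- r.close_job(): hands the job in; it is judged then, once.
The state is a dict: "time_s": time; "joint_pos": joint angles; "qvel": joint speeds; "joint_torque": joint torques, N m; "tool_pos": TCP position; "eef_rot": TCP orientation; "contact_force": force on the tool from outside, world axes, zero at the start; "ft_torque": the same for the moment, N m; "grip_width": finger opening in m; "grip_force": force on a finger pad.
Only numpy, scipy, OpenCV 4.12 (cv2) and the standard library are available. Lean on these libraries where they do the work, as an engineer would, in place of code of your own. Each camera call takes 0.05 s, during which the arm holds its last target. There are 200 camera calls.

TASK

The camera stand on the desk is still locked for transport: slide the lock knob on its base fully to the free end (away from the column, to the green mark). Then press in the orange button on the camera's hand grip, pull the camera up past the first stop to the second, topmost stop, and finish while still holding it up there - it sinks back if you let go, and I will tighten the clamp screw while you hold it. Do not let the camera drop, and leave the brass padlock under the lens and the other things on the desk as they are.

Things in the scene. Friction and masses are not known exactly. Their poses are not given: they have to be found in the camera images.
- copy_stand: Dark grey copy stand, fixed on the desk. Base 280 x 120 x 26 mm, origin at the centre of its underside; its x axis runs along the base from the knob end (-x, nearest the robot) to the column end, z up. Square aluminium column (34 x 30 mm, top at 165 mm) at x = +105 mm, clamp screw behind it. Light photo mat in the middle of the deck. Lock knob in a slot at the -x end.
- transport_lock (a joint): Lock slide, m: 0 = locked (red mark), 0.030 = free, at the end stop (green mark). It moves along the stand's -x axis, away from the column. Friction about 2 N; stays where it is left. Its bolt, inside the base, holds the foot of the mast down until the slide is nearly at its free end.
- lock_knob (a point): Centre of the graspable part of the lock knob, 48 mm above the desk. The knob is black, ribbed, 16 mm long in the stand's x, 22 mm wide in the stand's y and stands from 28 to 60 mm above the desk (deck at 26 mm). Grip it across y, or push it.
- mast (a joint): How far the mast is drawn out of the column, m, straight up: 0 = down, 0.050 = first stop (latch slot: the pin snaps in if the button is out), 0.100 = second stop, the end of travel, without a latch. Mast and camera weigh about 0.4 kg and slide back if let go there; friction under 1 N.
- camera_head: Hand grip, arm and camera on the mast. Axes as the stand's; origin on the column axis, at desk height when the mast is down; rises with the mast. Grip: black block 42 (x) x 34 (y) x 46 mm high, 170 to 216 mm above the desk when down. An arm 20 mm wide, at 173 to 189 mm, leads toward -x to a round grey camera 48 mm across, 95 mm from the column axis, at 153 to 194 mm.
- grip_center (a point): Centre of the hand grip block, 193 mm above the desk when the mast is down. The block's sides face the stand's +y and -y; the button is in the +y side, so pinching the block across y at this height presses the button.
- button_face (a point): Middle of the outer face of the orange release button (20 mm wide, 24 mm high) in the grip's +y side, at the height of the grip's centre. It stands 6 mm proud of the side.
- release_button (a joint): Release button, m: 0 = out, 0.006 = fully in, flush with the grip's side. Spring 2.4 N at first, 4.8 N fully in; it comes out when let go. Its pin leaves the latch slot when the button is pressed about 4 mm or more; it must stay pressed for the mast to pass the first stop.
- brass_padlock: Brass padlock, 64 x 42 x 16 mm, lying flat on the mat under the lens; loose. To be left alone.
- fuse_packet: Blue packet of fuses, 35 x 50 x 26 mm, on the desk to the right of the stand; loose. To be left alone.
- pill_bottle: Small white bottle with blue cap, 42 mm across, 76 mm high, on the desk to the right; loose. To be left alone.
- masking_tape: Roll of masking tape, 105 mm across, 24 mm high, lying flat on the desk to the right, behind the keyboard; loose. To be left alone.

How it is judged:
By the outcome, as a careful person would: the job done as asked, in the order asked, and still so for the second after the job is handed in, while the arm keeps its last pose, push and grip.
It also fails if it takes over 48 s, if anything falls off the work surface, if the arm or the gripper's body presses on something with over 40 N, if the wrist force passes 120 N, or if a joint passes its speed limit or range.

## Working session

There is one attempt and no reset: what is moved stays moved. The work goes in short steps, Python scripts to look and compute and a tool call to move; the robot and the scene stay as the last step left them, time stands still between calls to the robot, and variables do not carry over. Pictures are saved under pics/ and viewed, at most 10 in all, crops included, and the job is handed in when it is done.

Besides the shell and the picture viewer there is one more tool, called after "Emit:" as a command line: name --argument value ..., lists and objects as JSON in quotes. send_rows: Moves the arm, as the interface text tells. Its arguments: {"type":"object","properties":{"series":{"type":"array"},"force":{"type":"number"}},"required":["series"]}

```bash
mkdir -p pics; ls
python3 - <<'E'
from workcell import r
import cv2,numpy as np
for n in ("scene","top"):
    c=r.camera(n); cv2.imwrite(f"pics/{n}0.png",cv2.resize(c["pixels"][:,:,::-1],(800,600)))
    print(n,c["fx"],c["cx"],c["cy"],c["dist"]);print(np.round(c["extrinsics"],3))
print(r.observe())
E
```

```text
pics
scene 352.2253510572709 250.46444558497421 182.28817730033194 [0.02064146 0.         0.         0.         0.        ]
[[-0.495 -0.868  0.024  0.107]
 [-0.461  0.24  -0.855  0.421]
 [ 0.736 -0.434 -0.519  0.502]
 [ 0.     0.     0.     1.   ]]
top 407.47159235877507 248.15897683497823 195.53901705999527 [0.04622807 0.         0.         0.         0.        ]
[[ 0.461 -0.887  0.005 -0.434]
 [-0.864 -0.45  -0.225  0.389]
 [ 0.202  0.099 -0.974  0.895]
 [ 0.     0.     0.     1.   ]]
{'time_s': 0.1, 'joint_pos': array([ 1.16699325e+00,  3.42652146e-01,  1.52489910e+00, -2.92711416e-05,
        1.27544690e+00, -1.46037016e-01]), 'qvel': array([ 0.00234985, -0.00167541, -0.00264987,  0.00024343,  0.00118006,
        0.0006448 ]), 'joint_torque': array([ 2.99076783e-03, -4.34444904e+01, -2.46488070e+01,  3.24424059e-05,
        4.58706592e-03, -1.73528792e-05]), 'tool_pos': array([0.13369539, 0.50731639, 0.23070376]), 'eef_rot': array([-1.77300113e-04,  1.28522249e-01,  9.91706377e-01, -6.80151828e-04]), 'contact_force': array([-1.11694717,  0.83434708, -1.54646522]), 'ft_torque': array([-0.01106816,  0.00291902,  0.02012891]), 'grip_force': 0.0, 'grip_width': 0.08498108919123293}
```

View pics/scene0.png

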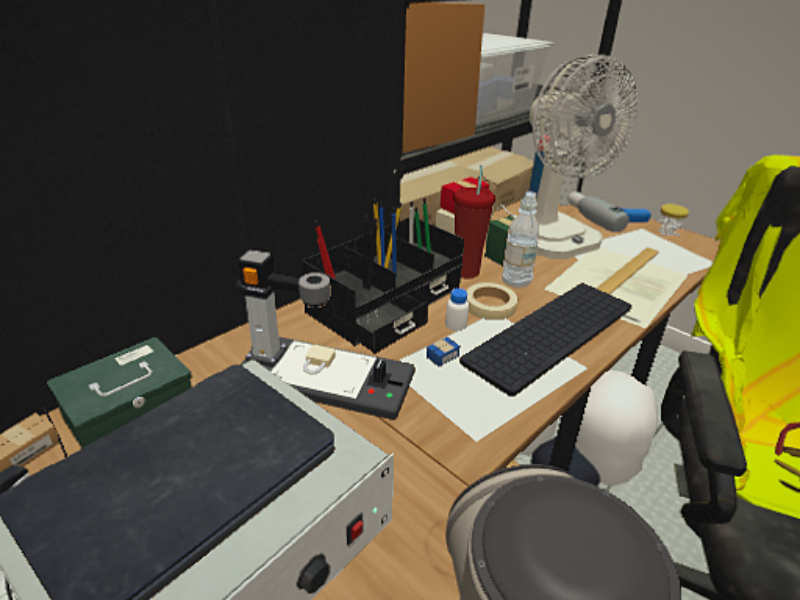

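View pics/top0.png

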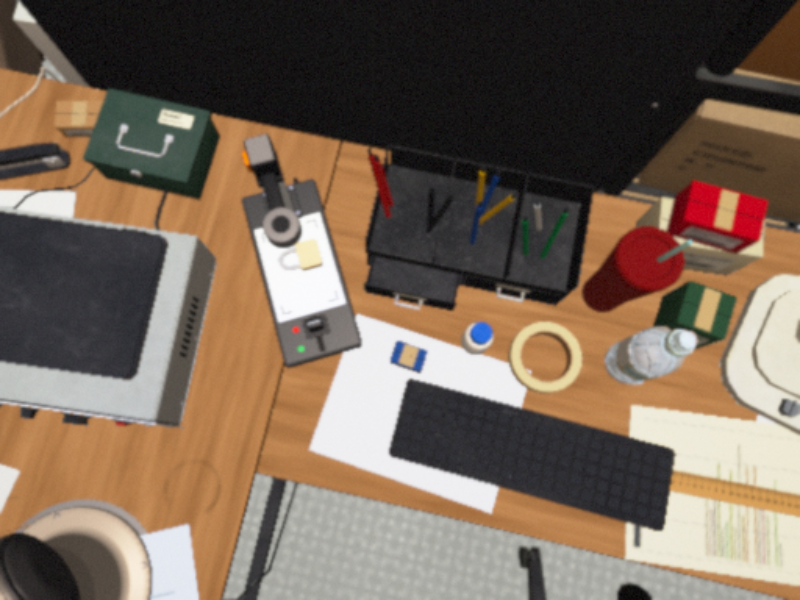

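The scene view shows the stand with the grip and orange button at about (250,275), and the knob at (380,372). In the top view the stand runs from the grip at (262,152) to the knob at (316,325). I'll enlarge both for measurement.

Run:
```python
from workcell import r
import cv2,numpy as np
def crop(n,x0,y0,w,h,s):
    p=r.camera(n)["pixels"][y0:y0+h,x0:x0+w,::-1]
    return cv2.resize(p,None,fx=s,fy=s,interpolation=cv2.INTER_CUBIC)
a=crop("top",140,80,100,160,3.75); b=crop("scene",145,150,125,120,3.4)
im=np.zeros((600,800,3),np.uint8); im[:a.shape[0],:375]=a; im[:408,375:800]=b
cv2.imwrite("pics/crop1.png",im)
```

```text
(no output)
```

View pics/crop1.png

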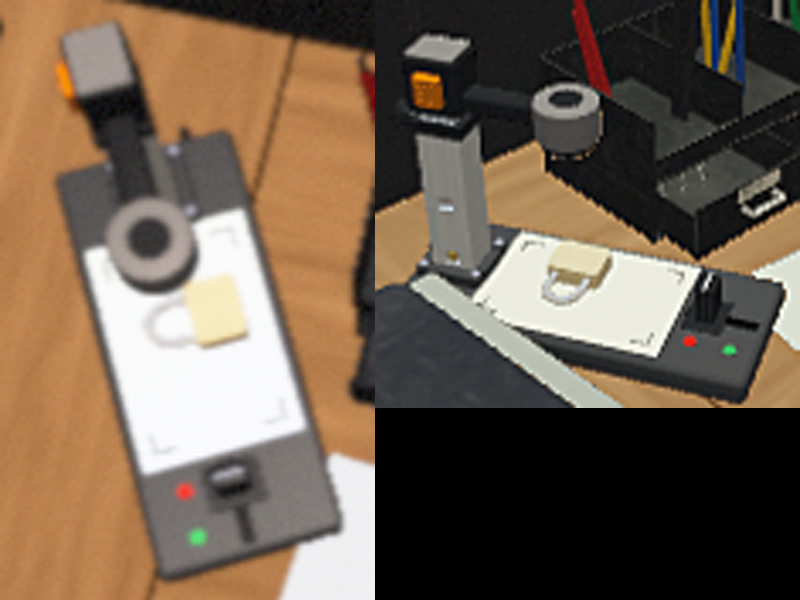

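```bash
cat > fit.py <<'E'
from workcell import r
import cv2,numpy as np
from scipy.optimize import least_squares
C={n:r.camera(n) for n in("top","scene")}
def proj(n,P):
    c=C[n];E=c["extrinsics"];K=np.array([[c["fx"],0,c["cx"]],[0,c["fy"],c["cy"]],[0,0,1]])
    return cv2.projectPoints(np.atleast_2d(P).astype(float),cv2.Rodrigues(E[:3,:3])[0],E[:3,3],K,np.array(c["dist"]))[0][:,0]
pt=lambda X,Y:((X+.5)/3.75-.5+140,(Y+.5)/3.75-.5+80)
ps=lambda X,Y:((X-375+.5)/3.4-.5+145,(Y+.5)/3.4-.5+150)
T=[((57,180),(140,60,26)),((230,130),(140,-60,26)),((338,520),(-140,-60,26)),((162,572),(-140,60,26)),((149,240),(10,0,194)),((60,38),(126,17,216)),((112,22),(126,-17,216)),((138,85),(84,-17,216)),((85,98),(84,17,216))]
S=[((427,91),(105,23,193)),((404,52),(126,17,216)),((453,62),(84,17,216)),((471,40),(84,-17,216)),((425,33),(126,-17,216)),((567,98),(10,0,194)),((783,285),(-140,-60,26)),((742,390),(-140,60,26))]
def W(q,P):
    P=np.atleast_2d(P)/1000;c,s=np.cos(q[2]),np.sin(q[2])
    return np.c_[q[0]+c*P[:,0]-s*P[:,1],q[1]+s*P[:,0]+c*P[:,1],P[:,2]]
def res(q):
    return np.r_[(proj("top",W(q,[b for a,b in T]))-[pt(*a) for a,b in T]).ravel(),(proj("scene",W(q,[b for a,b in S]))-[ps(*a) for a,b in S]).ravel()]
if __name__=="__main__":
    best=min((least_squares(res,[.5,.2,a],loss="soft_l1") for a in np.arange(-3,3,1)),key=lambda s:s.cost)
    q=best.x;print(q,best.cost);print(np.round(res(q).reshape(-1,2),1).tolist())
    f=lambda p:np.r_[(proj("top",W(q,[p[0],p[1],60]))-pt(232,470)).ravel(),(proj("scene",W(q,[p[0],p[1],60]))-ps(709,278)).ravel()]
    k=least_squares(f,[-100,0]);print("knob",k.x,k.fun,W(q,[*k.x,48]))
    print("grip",W(q,[105,0,193]),"col/cam",W(q,[10,0,194]))
    for n in C: E=C[n]["extrinsics"];print(n,-E[:3,:3].T@E[:3,3])
E
python3 fit.py
```

```text
[ 0.53929001 -0.0566417  -5.52914355] 19.72957219507746
[[-1.0, -2.8], [0.6, -1.7], [1.6, 2.4], [-1.9, 2.5], [0.0, -0.6], [-0.3, -1.8], [2.6, -1.7], [0.7, 0.3], [-2.1, 1.1], [-0.3, 0.6], [-1.4, 0.9], [0.4, 0.9], [2.0, 0.8], [-0.2, 0.1], [-0.2, 0.3], [1.4, -1.0], [0.3, -0.9]]
knob [-93.3021825   -4.40244536] [ 0.11298191  0.13706309 -0.18950726  0.03564683] [[ 0.47429332 -0.12372455  0.048     ]]
grip [[0.61582744 0.0152403  0.193     ]] col/cam [[ 0.54657929 -0.0497958   0.194     ]]
top [ 0.35554971 -0.29862035  0.96136275]
scene [-0.12255203  0.20959421  0.61794344]
```

Run:
```python
from fit import *
for n in C: print(n,C[n]["fx"],C[n]["fy"],C[n]["pixels"].shape)
n1=2*len(T)
qa=least_squares(lambda q:res(q)[:n1],[.54,-.057,.754]).x; qb=least_squares(lambda q:res(q)[n1:],[.54,-.057,.754]).x
print("top",qa,np.round(res(qa)[:n1].reshape(-1,2),1).tolist());print("scene",qb,np.round(res(qb)[n1:].reshape(-1,2),1).tolist())
im=np.zeros((600,800,3),np.uint8)
for n,q,(x0,y0,w,h,s,ox) in(("top",qa,(140,80,100,150,4,0)),("scene",qb,(145,150,125,120,3.2,400))):
    p=cv2.resize(C[n]["pixels"][y0:y0+h,x0:x0+w,::-1],None,fx=s,fy=s,interpolation=cv2.INTER_CUBIC)
    def poly(P,col):
        u=(proj(n,W(q,P))-[x0-.5,y0-.5])*s
        cv2.polylines(p,[np.round(u).astype(int)],True,col,1)
    for z,col in((26,(0,255,0)),(0,(255,255,0))): poly([(140,60,z),(140,-60,z),(-140,-60,z),(-140,60,z)],col)
    for z in(170,216): poly([(126,17,z),(126,-17,z),(84,-17,z),(84,17,z)],(0,0,255))
    poly([(10+24*np.cos(t),24*np.sin(t),194) for t in np.arange(0,6.3,.3)],(255,0,255))
    im[:p.shape[0],ox:ox+p.shape[1]]=p
cv2.imwrite("pics/ov.png",im)
```

```text
top 407.47159235877507 407.47159235877507 (384, 512, 3)
scene 352.2253510572709 352.2253510572709 (384, 512, 3)
top [ 0.53933434 -0.05734532  0.76757552] [[-1.5, -2.2], [-0.0, -1.6], [2.6, 2.0], [-0.7, 2.7], [0.3, -0.5], [-0.8, -1.4], [2.0, -1.5], [0.4, 0.5], [-2.3, 1.5]]
scene [ 0.54029173 -0.05609107  0.73758315] [[-0.4, 0.1], [-1.3, 0.3], [0.2, 0.4], [2.0, 0.5], [0.0, -0.3], [-0.6, 0.1], [1.1, -0.6], [-0.8, -0.5]]
```

View pics/ov.png

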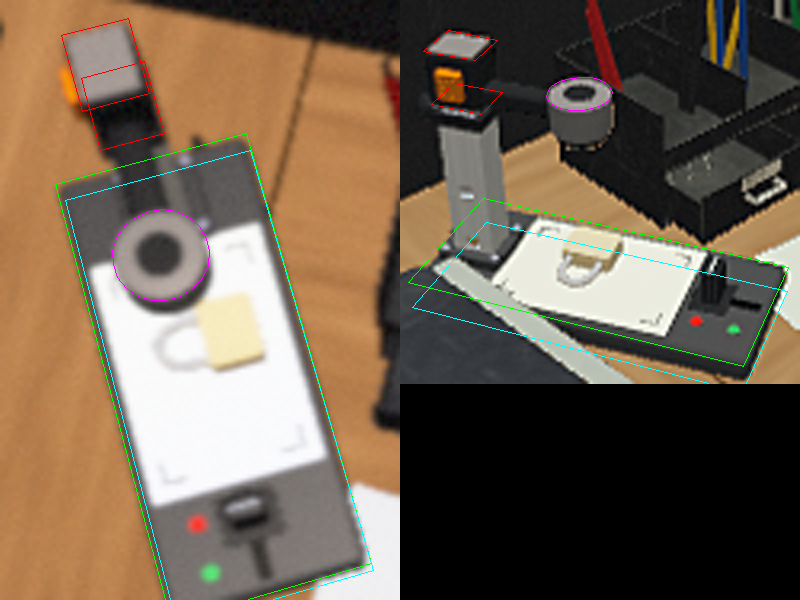

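The overlay agrees to within a few mm: the camera ring and grip match in both views, and the stand yaw is about 0.754. Next I'll check clearances to the panel, green box and machine, then work out the first move.

```bash
cat > mv.py <<'E'
from workcell import r
import numpy as np
from scipy.spatial.transform import Rotation as R
Q=np.array([.5395,-.0567,.754])
def go(p,yaw=-.817):
    s=r.observe();w,x,y,z=s["eef_rot"];A=R.from_quat([x,y,z,w]);B=R.from_euler("z",yaw)*R.from_matrix(np.array([[1,0,0],[0,1,0],[0,0,1.]]))
    ty=np.array([np.cos(yaw),np.sin(yaw),0]);tz=np.array([0,0,-1.]);B=R.from_matrix(np.c_[np.cross(ty,tz),ty,tz])
    d=np.array(p)-s["tool_pos"]
    print("t",round(s["time_s"],2),"pos",np.round(s["tool_pos"],4),"F",np.round(s["contact_force"],1),"w",round(s["grip_width"],4),"gf",round(s["grip_force"],1),"j",np.round(s["joint_pos"],2))
    print(" shift in tool now cm",np.round(A.inv().apply(d)*100,2)," in target tool cm",np.round(B.inv().apply(d)*100,2)," rotvec(tool)",np.round((A.inv()*B).as_rotvec(),3))
E
python3 - <<'E'
from mv import *; import fit,cv2
def ray(n,u,v,z):
    c=fit.C[n];K=np.array([[c["fx"],0,c["cx"]],[0,c["fy"],c["cy"]],[0,0,1]]);E=c["extrinsics"]
    a=cv2.undistortPoints(np.array([[[u*.64,v*.64]]]),K,np.array(c["dist"]))[0,0]
    o=-E[:3,:3].T@E[:3,3];d=E[:3,:3].T@np.r_[a,1];return np.round((o+d*(z-o[2])/d[2])[:2],3)
for nm,u,v,z in(("panel",200,108,0),("panel",340,140,0),("box front top",195,193,.1),("box rt back top",218,135,.1),("machine corner top",213,250,.12),("machine corner bottom",182,424,.0),("organiser",366,290,.05)): print(nm,ray("top",u,v,z))
for nm,u,v,z in(("box bottom corner",190,382,0),("box top corner",190,352,.1),("mach near corner top",390,455,.12),("mach bot",392,530,0.)): print("s",nm,ray("scene",u,v,z))
k=fit.W(Q,[-93,-2,0])[0];print("knob",k,"grip",fit.W(Q,[105,0,0]))
go([k[0],k[1],.30])
E
```

```text
panel [0.709 0.229]
panel [ 0.766 -0.002]
box front top [0.553 0.111]
box rt back top [0.647 0.129]
machine corner top [0.488 0.037]
machine corner bottom [ 0.256 -0.014]
organiser [ 0.551 -0.166]
s box bottom corner [0.64  0.141]
s box top corner [0.584 0.137]
s mach near corner top [ 0.256 -0.018]
s mach bot [ 0.243 -0.017]
knob [ 0.47307617 -0.121822    0.        ] grip [[0.61604043 0.01517881 0.        ]]
t 0.5 pos [0.1338 0.5076 0.2313] F [0.4 0.  0.1] w 0.0857 gf 0.0 j [ 1.17  0.34  1.52  0.    1.28 -0.15]
 shift in tool now cm [-48.85 -52.22  -6.87]  in target tool cm [-18.35  69.11  -6.87]  rotvec(tool) [ 0.   -0.    2.13]
```

Emit:
send_rows --series '[0, 0, -3.5, 0, 0, 0, 0, 0, 0, -3.5, 0, 0, 0, 0, -2.7, -2.9, 0, 0, 0, 0, 0, -2.7, -2.9, 0, 0, 0, 0, 0, -2.7, -2.9, 0, 0, 0, 0, 0, -2.7, -2.9, 0, 0, 0, 0, 0, -2.7, -2.9, 0, 0, 0, 0, 0, -2.7, -2.9, 0, 0, 0, 0, 0, -2.7, -2.9, 0, 0, 0, 0, 0, -2.7, -2.9, 0, 0, 0, 0, 0, -2.7, -2.9, 0, 0, 0, 0, 0, -2.7, -2.9, 0, 0, 0, 0, 0]'

```text
time_s: 1.5
tool_pos: [0.3213, 0.1567, 0.3016]
eef_rot: [0.001, 0.128, 0.992, 0.0]
contact_force: [0.7, 0.5, 0.5]
grip_width: 0.0854
grip_force: 0.0
```

Emit:
send_rows --series '[-2.7, -2.9, 0, 0, 0, 0, 0, -2.7, -2.9, 0, 0, 0, 0, 0, -2.7, -2.9, 0, 0, 0, 0, 0, -2.7, -2.9, 0, 0, 0, 0, 0, -2.7, -2.9, 0, 0, 0, 0, 0, -2.7, -2.9, 0, 0, 0, 0, 0, -2.7, -2.9, 0, 0, 0, 0, 0, -2.7, -2.9, 0, 0, 0, 0, 0, 0, 0, 0, 0, 0, 0.12, 0, 0, 0, 0, 0, 0, 0.12, 0, 0, 0, 0, 0, 0, 0.12, 0, 0, 0, 0, 0, 0, 0.12, 0]'

```text
time_s: 2.5
tool_pos: [0.4707, -0.1214, 0.3011]
eef_rot: [-0.0, 0.364, 0.932, 0.0]
contact_force: [0.1, -0.2, -0.2]
grip_width: 0.0853
grip_force: 0.0
```

Emit:
send_rows --series '[0, 0, 0, 0, 0, 0.12, 0, 0, 0, 0, 0, 0, 0.12, 0, 0, 0, 0, 0, 0, 0.12, 0, 0, 0, 0, 0, 0, 0.12, 0, 0, 0, 0, 0, 0, 0.12, 0, 0, 0, 0, 0, 0, 0.12, 0, 0, 0, 0, 0, 0, 0.12, 0, 0, 0, 0, 0, 0, 0.12, 0, 0, 0, 0, 0, 0, 0.12, 0, 0, 0, 0, 0, 0, 0.12, 0, 0, 0, 0, 0, 0, 0.12, 0, 0, 0, 0, 0, 0, 0.12, 0]'

```text
time_s: 3.5
tool_pos: [0.4707, -0.121, 0.3013]
eef_rot: [-0.0, 0.888, 0.461, 0.0]
contact_force: [-1.2, 0.8, -0.3]
grip_width: 0.0853
grip_force: 0.0
```

Run:
```python
from mv import *; import cv2
go([.4731,-.1218,.15])
c=r.camera("wrist");cv2.imwrite("pics/w1.png",c["pixels"][:,:,::-1]);go([.4731,-.1218,.034])
```

```text
t 3.5 pos [ 0.4707 -0.121   0.3013] F [-1.2  0.8 -0.3] w 0.0853 gf 0.0 j [-0.41  0.22  1.5   0.    1.42  0.2 ]
 shift in tool now cm [ 0.07  0.25 15.13]  in target tool cm [ 0.12  0.23 15.13]  rotvec(tool) [ 0.    -0.     0.204]
t 3.55 pos [ 0.4707 -0.121   0.3013] F [ 0.3 -0.2 -0.9] w 0.0851 gf 0.0 j [-0.41  0.22  1.5   0.    1.42  0.21]
 shift in tool now cm [ 0.07  0.24 26.73]  in target tool cm [ 0.12  0.23 26.73]  rotvec(tool) [ 0.    -0.     0.197]
```

View pics/w1.png

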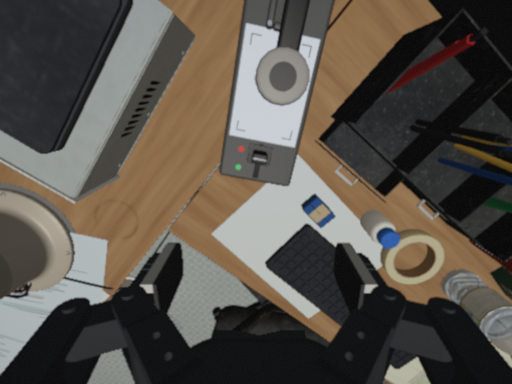

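The wrist view shows the knob at (260,155), the red and green dots at (241,149) and (238,167), and the near deck corners at (222,175) and (292,185). I'll use these to check the fit.

Run:
```python
from mv import *; import cv2
c=r.camera("wrist");K=np.array([[c["fx"],0,c["cx"]],[0,c["fy"],c["cy"]],[0,0,1]]);E=c["extrinsics"]
def ray(u,v,z):
    a=cv2.undistortPoints(np.array([[[u*1.,v]]]),K,np.array(c["dist"]))[0,0]
    o=-E[:3,:3].T@E[:3,3];d=E[:3,:3].T@np.r_[a,1];return (o+d*(z-o[2])/d[2])[:2]
cs,sn=np.cos(Q[2]),np.sin(Q[2])
for nm,u,v,z in(("knobtop",260,154,.06),("knobtop front edge",260,159,.06),("slot",257,175,.026),("cornerL",222,175,.026),("cornerR",292,185,.026),("red",241,149,.026),("green",238,167,.026),("cam",283,75,.194)):
    p=ray(u,v,z);l=p-Q[:2];print(nm,np.round(p,4),"local",np.round([cs*l[0]+sn*l[1],-sn*l[0]+cs*l[1]],4))
cv2.imwrite("pics/w2.png",cv2.resize(c["pixels"][100:200,190:320,::-1],None,fx=6,fy=6,interpolation=cv2.INTER_CUBIC))
```

```text
knobtop [ 0.4767 -0.118 ] local [-0.0878 -0.0017]
knobtop front edge [ 0.4724 -0.124 ] local [-0.095  -0.0031]
slot [ 0.4488 -0.1491] local [-0.1294 -0.0052]
cornerL [ 0.4023 -0.1158] local [-0.1405  0.0508]
cornerR [ 0.4858 -0.1967] local [-0.1349 -0.0653]
red [ 0.4531 -0.0997] local [-0.0925  0.0278]
green [ 0.4316 -0.1203] local [-0.1222  0.0275]
cam [ 0.5477 -0.0511] local [ 0.0099 -0.0015]
```

View pics/w2.png

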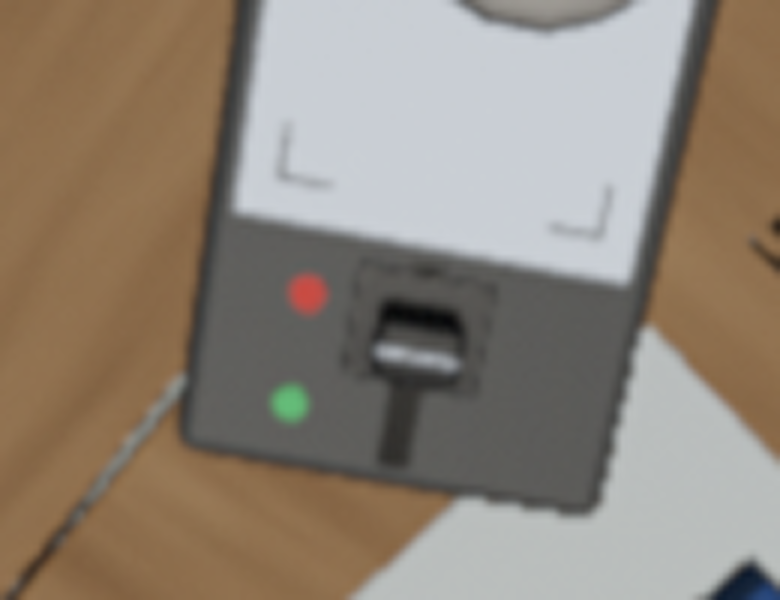

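Emit:
send_rows --series '[0, 0, 0, 0, 0, 0.083, 0, 0, 0, 0, 0, 0, 0.083, 0, 0.1, 0.3, 4, 0, 0, 0, 0, 0, 0, 4, 0, 0, 0, 0, 0, 0, 4, 0, 0, 0, 0, 0, 0, 4, 0, 0, 0, 0, 0, 0, 4, 0, 0, 0, 0, 0, 0, 2, 0, 0, 0, 0, 0, 0, 2, 0, 0, 0, 0, 0, 0, 1.5, 0, 0, 0, 0, 0, 0, 1.2, 0, 0, 0, 0, 0, 0, 0, 0, 0, 0, 0]' --force 20

```text
time_s: 4.6
tool_pos: [0.4722, -0.1218, 0.0321]
eef_rot: [-0.002, 0.921, 0.39, -0.001]
contact_force: [-0.7, 0.3, 0.2]
grip_width: 0.0855
grip_force: 0.0
```

Run:
```python
from mv import *; import cv2
go([.474,-.1225,.034],-.786)
c=r.camera("wrist");cv2.imwrite("pics/w3.png",c["pixels"][:,:,::-1])
```

```text
t 4.6 pos [ 0.4722 -0.1218  0.0321] F [-0.7  0.3  0.2] w 0.0855 gf 0.0 j [-0.41  0.54  1.86  0.    0.75  0.36]
 shift in tool now cm [ 0.07  0.18 -0.19]  in target tool cm [ 0.08  0.18 -0.19]  rotvec(tool) [-0.004  0.001  0.017]
```

View pics/w3.png

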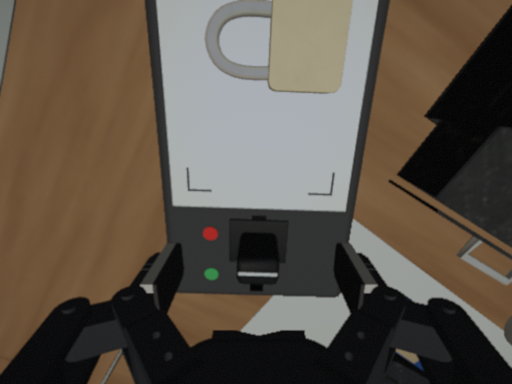

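The knob at (258,255) sits centred between the fingers, and the yaw is aligned. Closing now.

Emit:
send_rows --series '[0, 0, -0.1, 0, 0, 0, 0.6, 0, 0, 0, 0, 0, 0, 0.8, 0, 0, 0, 0, 0, 0, 1, 0, 0, 0, 0, 0, 0, 1, 0, 0, 0, 0, 0, 0, 1, 0, 0, 0, 0, 0, 0, 1, 0, 0, 0, 0, 0, 0, 1, 0, 0, 0, 0, 0, 0, 1, 0, 0, 0, 0, 0, 0, 1]' --force 25

```text
time_s: 5.4
tool_pos: [0.4723, -0.1213, 0.0357]
eef_rot: [-0.001, 0.922, 0.388, -0.001]
contact_force: [-4.8, 3.6, 7.8]
grip_width: 0.0216
grip_force: 26.7
```

Gripped at 21.6 mm. Slide 30 mm along tool -x.

Emit:
send_rows --series '[-0.4, 0, 0, 0, 0, 0, 1, -0.4, 0, 0, 0, 0, 0, 1, -0.4, 0, 0, 0, 0, 0, 1, -0.4, 0, 0, 0, 0, 0, 1, -0.4, 0, 0, 0, 0, 0, 1, -0.4, 0, 0, 0, 0, 0, 1, -0.4, 0, 0, 0, 0, 0, 1, -0.3, 0, 0, 0, 0, 0, 1, 0, 0, 0, 0, 0, 0, 1, 0, 0, 0, 0, 0, 0, 1]'

```text
time_s: 6.23
tool_pos: [0.4529, -0.1402, 0.0357]
eef_rot: [-0.002, 0.922, 0.387, 0.002]
contact_force: [10.4, 26.2, 4.7]
grip_width: 0.0214
grip_force: 25.9
```

Run:
```python
from mv import *; import cv2
go([.4529,-.1402,.034],-.786)
c=r.camera("wrist");cv2.imwrite("pics/w4.png",c["pixels"][:,:,::-1])
```

```text
t 6.23 pos [ 0.4529 -0.1402  0.0357] F [10.4 26.2  4.7] w 0.0214 gf 25.9 j [-0.47  0.52  1.9   0.01  0.73  0.3 ]
 shift in tool now cm [-0.   -0.    0.17]  in target tool cm [-0.   -0.    0.17]  rotvec(tool) [-0.003 -0.006  0.01 ]
```

View pics/w4.png

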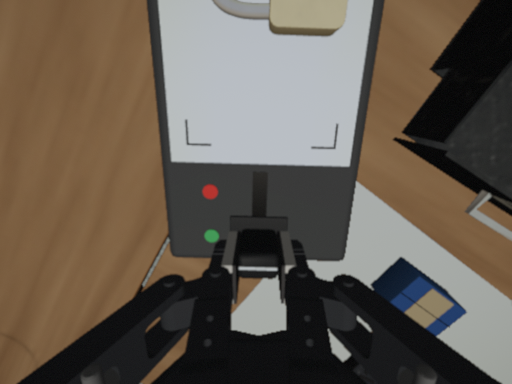

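The knob is near the green mark but seems about 3 mm short, with side load on it. I'll relieve the side load and push a bit more.

Emit:
send_rows --series '[0, -0.1, 0, 0, 0, 0, 1, -0.1, -0.1, 0, 0, 0, 0, 1, -0.1, 0, 0, 0, 0, 0, 1, -0.1, 0, 0, 0, 0, 0, 1, 0, 0, 0, 0, 0, 0, 1, 0, 0, 0, 0, 0, 0, 1]'

```text
time_s: 6.78
tool_pos: [0.4517, -0.1414, 0.0358]
eef_rot: [-0.001, 0.922, 0.387, 0.004]
contact_force: [18.2, 26.3, -1.6]
grip_width: 0.0215
grip_force: 25.2
```

Emit:
send_rows --series '[0, 0, 0, 0, 0, 0, 0.3, 0, 0, 0, 0, 0, 0, 0, 0, 0, 0, 0, 0, 0, 0, 0, 0, -2, 0, 0, 0, 0, 0, 0, -3, 0, 0, 0, 0, 0, 0, -3, 0, 0, 0, 0, 0, 0, 0, 0, 0, 0, 0]'

```text
time_s: 7.37
tool_pos: [0.4509, -0.1471, 0.1202]
eef_rot: [0.004, 0.922, 0.388, 0.003]
contact_force: [1.2, -1.1, 0.5]
grip_width: 0.0853
grip_force: 0.0
```

Run:
```python
from mv import *; import cv2
go([.4529,-.1402,.034],-.786)
c=r.camera("wrist");cv2.imwrite("pics/w5.png",cv2.resize(c["pixels"][130:380,130:400,::-1],None,fx=2.4,fy=2.4,interpolation=cv2.INTER_CUBIC))
np.save("w5.npy",c["extrinsics"])
```

```text
t 7.37 pos [ 0.4509 -0.1471  0.1202] F [ 1.2 -1.1  0.5] w 0.0853 gf 0.0 j [-0.48  0.37  1.82 -0.    0.93  0.3 ]
 shift in tool now cm [ 0.61 -0.41  8.61]  in target tool cm [ 0.63 -0.35  8.62]  rotvec(tool) [ 0.009 -0.003  0.012]
```

View pics/w5.png

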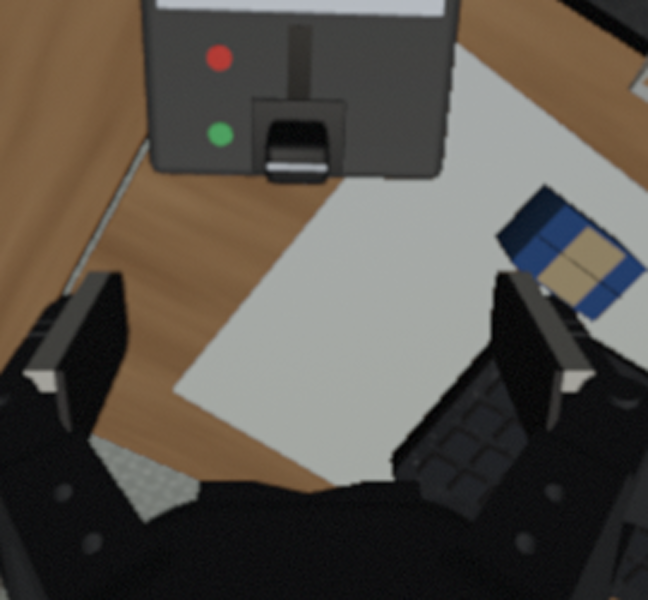

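Run:
```python
import numpy as np,cv2; from workcell import r
from scipy.spatial.transform import Rotation as R
def pose(p,q): M=np.eye(4);M[:3,:3]=R.from_quat([q[1],q[2],q[3],q[0]]).as_matrix();M[:3,3]=p;return M
s=r.observe();c=r.camera("wrist");K=np.array([[c["fx"],0,c["cx"]],[0,c["fy"],c["cy"]],[0,0,1]])
E5=c["extrinsics"];X=E5@pose(s["tool_pos"],s["eef_rot"])   # cam<-tool
def ray(E,u,v,z):
    a=cv2.undistortPoints(np.array([[[u*1.,v]]]),K,np.array(c["dist"]))[0,0]
    o=-E[:3,:3].T@E[:3,3];d=E[:3,:3].T@np.r_[a,1];return (o+d*(z-o[2])/d[2])[:2]
ax=np.array([np.cos(.785),np.sin(.785)])
E3=X@np.linalg.inv(pose([.4722,-.1218,.0321],[-.002,.921,.39,-.001]))
f5=lambda x,y:(130+x/2.4,130+y/2.4)
for nm,E,P in(("locked w3",E3,dict(red=(210,234),green=(211.5,274),plate=(258,220),knobtopedge=(258,274))),("now",E5,dict(red=f5(219,58),green=f5(220,134),plate=f5(298,100),knobtopedge=f5(298,167)))):
    print(nm,{k:round(float(ray(E,*p,.06 if k[0]=="k" else .027)@ax)*1000,1) for k,p in P.items()})
```

```text
locked w3 {'red': 250.7, 'green': 221.1, 'plate': 260.8, 'knobtopedge': 246.2}
now {'red': 250.6, 'green': 221.0, 'plate': 234.8, 'knobtopedge': 220.4}
```

The dots agree between pictures. The knob moved 26 mm and its centre is now level with the green mark, although the start looked slightly past red. I'll push it from behind with shut fingers to make sure it is on the stop.

Emit:
send_rows --series '[1.6, -0.3, 0, 0, 0, 0, 1, 1.6, -0.3, 0, 0, 0, 0, 1, 0, 0, 0, 0, 0, 0, 1, 0, 0, 0, 0, 0, 0, 1, 0, 0, 0, 0, 0, 0, 1, 0, 0, 0, 0, 0, 0, 1, 0, 0, 0, 0, 0, 0, 1, 0, 0, 3, 0, 0, 0, 1, 0, 0, 3, 0, 0, 0, 1, 0, 0, 1.8, 0, 0, 0, 1, 0, 0, 0, 0, 0, 0, 1, 0, 0, 0, 0, 0, 0, 1]'

```text
time_s: 8.47
tool_pos: [0.4659, -0.1183, 0.0369]
eef_rot: [-0.001, 0.922, 0.388, -0.001]
contact_force: [0.3, -0.3, 0.7]
grip_width: 0.0001
grip_force: 0.0
```

Emit:
send_rows --series '[-0.2, 0, 0, 0, 0, 0, 1, -0.2, 0, 0, 0, 0, 0, 1, -0.1, 0, 0, 0, 0, 0, 1, -0.1, 0, 0, 0, 0, 0, 1, 0, 0, 0, 0, 0, 0, 1]'

```text
time_s: 8.88
tool_pos: [0.4628, -0.1228, 0.0381]
eef_rot: [0.001, 0.922, 0.388, 0.001]
contact_force: [1.5, 1.0, 0.9]
grip_width: 0.0001
grip_force: 0.5
```

Emit:
send_rows --series '[-0.2, 0, 0, 0, 0, 0, 1, -0.2, 0, 0, 0, 0, 0, 1, 0, 0, 0, 0, 0, 0, 1]'

```text
time_s: 9.13
tool_pos: [0.4625, -0.1232, 0.0382]
eef_rot: [0.0, 0.922, 0.387, 0.004]
contact_force: [13.0, 18.5, 1.5]
grip_width: -0.0002
grip_force: 11.1
```

Emit:
send_rows --series '[-0.2, 0, 0, 0, 0, 0, 1, -0.2, 0, 0, 0, 0, 0, 1, 0, 0, 0, 0, 0, 0, 1]'

```text
time_s: 9.38
tool_pos: [0.4623, -0.1236, 0.0383]
eef_rot: [-0.0, 0.922, 0.387, 0.007]
contact_force: [26.7, 35.8, -3.9]
grip_width: 0.0003
grip_force: 21.9
```

Emit:
send_rows --series '[-0.2, 0, 0, 0, 0, 0, 1, -0.1, 0, 0, 0, 0, 0, 1, 0, 0, 0, 0, 0, 0, 1]'

```text
time_s: 9.63
tool_pos: [0.4621, -0.1239, 0.0384]
eef_rot: [-0.001, 0.922, 0.386, 0.009]
contact_force: [36.2, 48.5, -6.2]
grip_width: 0.0001
grip_force: 30.0
```

Confirmed: over 60 N with no movement, so the knob is on its end stop. Backing off, rising and going to the grip.

Emit:
send_rows --series '[0.8, 0, 0, 0, 0, 0, 1, 0.7, 0, 0, 0, 0, 0, 1, 0, 0, -3, 0, 0, 0, 0, 0, 0, -4, 0, 0, 0, 0, 0, 0, -4, 0, 0, 0, 0, 0, 0, -4, 0, 0, 0, 0, 0, 0, -4, 0, 0, 0, 0, 0, 0, -4, 0, 0, 0, 0, 0, 0, 0, 0, 0, 0, 0, 0, 0, 0, 0, 0, 0, 0]'

```text
time_s: 10.47
tool_pos: [0.4657, -0.1203, 0.2695]
eef_rot: [0.002, 0.922, 0.388, 0.002]
contact_force: [0.4, -0.3, -0.4]
grip_width: 0.0853
grip_force: 0.0
```

Run:
```python
from mv import *
go([.616,.0153,.176],-.80)
```

```text
t 10.47 pos [ 0.4657 -0.1203  0.2695] F [ 0.4 -0.3 -0.4] w 0.0853 gf 0.0 j [-0.41  0.23  1.58 -0.    1.33  0.36]
 shift in tool now cm [20.19  1.24  9.39]  in target tool cm [20.23  0.75  9.35]  rotvec(tool) [ 0.005 -0.002  0.027]
```

Emit:
send_rows --series '[3.37, 0.2, 0, 0, 0, 0, 0, 3.37, 0.2, 0, 0, 0, 0, 0, 3.37, 0.2, 0, 0, 0, 0, 0, 3.37, 0.2, 0, 0, 0, 0, 0, 3.37, 0.2, 0, 0, 0, 0, 0, 3.37, 0.2, 0, 0, 0, 0.027, 0, 0, 0, 0, 0, 0, 0, 0, 0, 0, 0, 0, 0, 0, 0, 0, 0, 2, 0, 0, 0, 0, 0, 0, 1, 0, 0, 0, 0, 0, 0, 0, 0, 0, 0, 0]'

```text
time_s: 11.38
tool_pos: [0.6125, 0.016, 0.2337]
eef_rot: [-0.002, 0.927, 0.375, -0.003]
contact_force: [0.1, -0.3, -0.5]
grip_width: 0.0855
grip_force: 0.0
```

Run:
```python
from mv import *; import cv2
go([.616,.0153,.176],-.80)
c=r.camera("wrist");t=r.camera("scene")["pixels"][130:280,100:270,::-1]
im=np.hstack([cv2.resize(c["pixels"][:,:,::-1],(400,300)),cv2.resize(t,(340,300),interpolation=cv2.INTER_CUBIC)])
cv2.imwrite("pics/g1.png",im)
```

```text
t 11.38 pos [0.6125 0.016  0.2337] F [ 0.1 -0.3 -0.5] w 0.0855 gf 0.0 j [-0.1   0.51  1.25 -0.    1.39  0.7 ]
 shift in tool now cm [0.23 0.32 5.77]  in target tool cm [0.2  0.29 5.77]  rotvec(tool) [-0.005  0.005 -0.001]
```

View pics/g1.png

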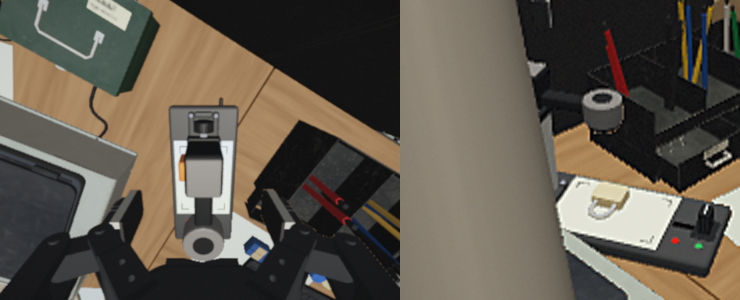

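The grip at (203,175) is centred between the fingers in the wrist view, and the scene view shows the knob at the green mark. Descending.

Emit:
send_rows --series '[0.2, 0.2, 1.5, 0, 0, 0, 0, 0, 0, 1.5, 0, 0, 0, 0, 0, 0, 1.5, 0, 0, 0, 0, 0, 0, 1.2, 0, 0, 0, 0, 0, 0, 0, 0, 0, 0, 0, 0, 0, 0, 0, 0, 0, 0]'

```text
time_s: 11.98
tool_pos: [0.6176, 0.0163, 0.1809]
eef_rot: [-0.0, 0.927, 0.376, 0.0]
contact_force: [-0.0, 0.3, 0.3]
grip_width: 0.0855
grip_force: 0.0
```

Emit:
send_rows --series '[0, 0, 0, 0, 0, 0, 0.3, 0, 0, 0, 0, 0, 0, 0.4, 0, 0, 0, 0, 0, 0, 0.5, 0, 0, 0, 0, 0, 0, 0.6, 0, 0, 0, 0, 0, 0, 0.7, 0, 0, 0, 0, 0, 0, 0.8, 0, 0, 0, 0, 0, 0, 1, 0, 0, 0, 0, 0, 0, 1, 0, 0, 0, 0, 0, 0, 1, 0, 0, 0, 0, 0, 0, 1]' --force 45

```text
time_s: 12.82
tool_pos: [0.6166, 0.0181, 0.1814]
eef_rot: [-0.001, 0.927, 0.376, -0.0]
contact_force: [-6.7, 5.3, 7.4]
grip_width: 0.0332
grip_force: 46.4
```

Width 33 mm, so the button is fully in. Lift gently.

Emit:
send_rows --series '[0, 0, -0.4, 0, 0, 0, 1, 0, 0, -0.4, 0, 0, 0, 1, 0, 0, -0.4, 0, 0, 0, 1, 0, 0, 0, 0, 0, 0, 1]'

```text
time_s: 13.15
tool_pos: [0.6165, 0.0181, 0.192]
eef_rot: [-0.002, 0.927, 0.376, -0.001]
contact_force: [-3.4, 4.1, -4.4]
grip_width: 0.0335
grip_force: 45.6
```

It rises with about 4 N, so the mast is free. Continue.

Emit:
send_rows --series '[0, 0, -0.8, 0, 0, 0, 1, 0, 0, -0.8, 0, 0, 0, 1, 0, 0, -0.8, 0, 0, 0, 1, 0, 0, -0.8, 0, 0, 0, 1, 0, 0, -0.8, 0, 0, 0, 1, 0, 0, -0.8, 0, 0, 0, 1, 0, 0, -0.8, 0, 0, 0, 1, 0, 0, -0.8, 0, 0, 0, 1, 0, 0, -0.8, 0, 0, 0, 1, 0, 0, -0.8, 0, 0, 0, 1, 0, 0, 0, 0, 0, 0, 1]'

```text
time_s: 14.07
tool_pos: [0.6165, 0.0181, 0.2729]
eef_rot: [-0.001, 0.927, 0.376, -0.001]
contact_force: [-5.1, 5.9, -3.7]
grip_width: 0.0337
grip_force: 46.1
```

Emit:
send_rows --series '[0, 0, -0.4, 0, 0, 0, 1, 0, 0, -0.2, 0, 0, 0, 1, 0, 0, -0.2, 0, 0, 0, 1, 0, 0, 0, 0, 0, 0, 1, 0, 0, 0, 0, 0, 0, 1]'

```text
time_s: 14.48
tool_pos: [0.6165, 0.0181, 0.2795]
eef_rot: [-0.002, 0.927, 0.376, -0.001]
contact_force: [-3.4, 4.8, -3.6]
grip_width: 0.0335
grip_force: 46.1
```

Emit:
send_rows --series '[0, 0, -0.2, 0, 0, 0, 1, 0, 0, -0.2, 0, 0, 0, 1, 0, 0, 0, 0, 0, 0, 1, 0, 0, 0, 0, 0, 0, 1]'

```text
time_s: 14.82
tool_pos: [0.6164, 0.0181, 0.2815]
eef_rot: [-0.002, 0.926, 0.376, -0.002]
contact_force: [-2.2, 4.7, -12.9]
grip_width: 0.0336
grip_force: 50.7
```

Emit:
send_rows --series '[0, 0, 0, 0, 0, 0, 1, 0, 0, 0, 0, 0, 0, 1, 0, 0, 0, 0, 0, 0, 1, 0, 0, 0, 0, 0, 0, 1, 0, 0, 0, 0, 0, 0, 1, 0, 0, 0, 0, 0, 0, 1]'

```text
time_s: 15.32
tool_pos: [0.6164, 0.0181, 0.2815]
eef_rot: [-0.002, 0.926, 0.376, -0.002]
contact_force: [-2.9, 5.5, -12.0]
grip_width: 0.0335
grip_force: 50.7
```

Run:
```python
from mv import *
go([.6164,.0181,.2815],-.80)
print(r.close_job())
```

```text
t 15.32 pos [0.6164 0.0181 0.2815] F [ -2.9   5.5 -12. ] w 0.0335 gf 50.7 j [-0.1   0.49  1.15  0.    1.5   0.7 ]
 shift in tool now cm [-0. -0.  0.]  in target tool cm [-0. -0.  0.]  rotvec(tool) [-0.006  0.002  0.001]
the job is handed in; nothing more can be done
None
```

The lock knob is on its free end stop at the green mark, and the arm is holding the camera, button pressed, about 100 mm up against the topmost stop; I handed the job in at 15.3 s, and the padlock and other items were not touched.

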